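# Fit the flanged reel core onto the pay-off spindle

## Robot

A 6-joint arm with a two-finger parallel gripper is mounted at the origin on the work surface. World frame = base frame: x ahead of the robot, y to its left, z up, the work surface at z = 0. Lengths are in m, angles in rad, forces in N, time in s.
With the tool pointing down it reaches from about 0.4 to 0.825 m from the base axis. Payload 7 kg.
Tool frame: the origin (TCP) lies on the centre line of the jaws, within the pads' length; the fingertips stand 22 mm ahead of it and the grasp point (between the pads) lies 3 mm ahead of it; z points along the fingers, y is the line along which they close (so a half turn about z gives the same grasp; the last joint's range is limited). The gripper opens to 88 mm and grips with 3 to 60 N. Pads are 19 mm wide; open, the fingers measure 130 mm over their backs; the gripper's body (78 mm by 193 mm) begins 47 mm behind the grasp point.
Start: joints at [-0.895, 0.359, 0.012, 0, -1.224, -0.288], TCP at [0.255, -0.625, 0.249] pointing down, gripper open.
Joint ranges: [-3.07, 3.07], [-1.43, 2.12], [-1.02, 1.25], [-3.03, 1.67], [-3.05, -0], [-3.03, 3.03]. Speed limits (rad/s): [2.39, 2.39, 3.01, 3.14, 3.14, 3.14].

## Interface

Orientations are given as [roll, pitch, yaw] about the fixed x, y, z axes, in that order (R = Rz(yaw) Ry(pitch) Rx(roll)).
In Python, from station import monitor, viewer, order gives the robot as it stands. The module is installed in compiled form; this text tells all that it offers.
- The arm moves only by the tool servo_tool, never from a script. Its argument "targets" is a list of rows, each an object with "angular": the turn, a rotation vector about the tool's x, y, z in degrees, a list of three; "xyz": the shift along the tool's x, y, z in cm, a list of three; "claw": the finger opening in cm, from 0 to 8.76. A call has 1 to 20 rows; each row shifts and turns the commanded pose from where the row before left it, along the tool's axes as they then stand; what a row does not reach is not made up. A row lasts 1/10 s, in which the tool goes at most 50 mm and 8.59 degrees, less where a joint would pass 70% of its speed; a pose out of reach is approached as far as the arm can. A call is refused whole if a number of a shift passes 5 or a number of a turn 8.59, either way. A call with a gripper value outside its range is refused whole. The fingers move at their own pace and stop on an object; "force" is the grip in N (left out, the last holds). Time passes only in rows, so rows that do not move let the fingers close. It gives the time, the measured TCP pose, the force, the opening and the grip force at its end, in the units of the state.
- monitor.get_state(): the state, without advancing time (a new reading comes with each control period).
- viewer.grab_frame(name): name is "scene" or "top" or "wrist"; returns a dict with "color" (400x640x3 uint8, blue, green, red), "fovy" (degrees; the focal length in pixels is half the picture's height over the tangent of half this angle, whatever the lens; pixels are square), "cx", "cy" (the principal point, pixels), "R" (3x3) and "t" (3): a world point X has camera coordinates R X + t. Camera axes: x right, y down, z forward; pixel columns grow to the right and rows downward; lengths in m; the calibration is good to about 2 mm. A picture is of the moment at which its call begins. There is no depth.
- order.job_done(): hands the job in; it is judged then, once.
The state is a dict: "t": time; "q": joint angles; "qd": joint speeds; "joint_efforts": joint torques, N m; "eef_pos": TCP position; "ee_rot": TCP orientation; "force": force on the tool from outside, world axes, zero at the start; "moment": the same for the moment, N m; "width": finger opening in m; "gripper_force": force on a finger pad.
Only numpy, scipy, OpenCV 4.12 (cv2) and the standard library are available. Lean on these libraries where they do the work, as an engineer would, in place of code of your own. Each camera call takes 0.05 s, during which the arm holds its last target. There are 200 camera calls.

## Task

Get the pay-off stand ready for the next reel: take the flanged core (the tube with the wide round foot) and lower it, foot down and square, over the tall spindle of the turntable stand until its foot rests flat on the turntable, then let go. Lower it gently all the way rather than letting it drop down the spindle, and leave the plain tube without a foot standing where it is.

Things in the scene. Friction and masses are not known exactly. Their poses are not given: they have to be found in the camera images.
- core_mid (a point): Flanged reel core, pale grey-green, loose, standing upright on its foot on the bench: a tube 50 mm outside diameter with a 36 mm through bore, rising from a round foot 110 mm across and 6 mm thick; 80 mm tall in all, about 0.22 kg. The point is on the bore axis half-way up, 40 mm above the underside of the foot; z up the bore. Grip it across the 50 mm tube.
- spindle_foot (a point): Fixed pay-off stand: square base 200 mm wide, column, pale round turntable 180 mm across that does not turn. The point is on the spindle axis at the turntable top, 80 mm above the bench; z up. The spindle is a vertical steel rod, 14 mm diameter, 80 mm tall above the turntable, its last 8 mm tapered; its tip ends level with the top of a seated core.
- tube_mid (a point): Bystander: plain tube of the same pale material, loose, standing upright on the bench, 50 mm outside diameter, 36 mm bore, 80 mm tall, with no foot flange. The point lies on its axis half-way up. To be left where it is.
Not all that is in view belongs to the job. Leave any black or blue look-alike of the part that bears core_mid alone.

How it is judged:
At the end, for the whole second after the job is handed in: The flanged core stands on the turntable around the spindle, foot down: its axis within 14 mm of the spindle's, its centre 40 mm above the turntable within 5 mm (so the foot is on the turntable), upright within 0.1 rad, released and at rest (horizontal distance between core_mid and spindle_foot below 0.014 m and z of core_mid in the frame of spindle_foot between 0.035 and 0.045 m and angle between core_mid's own z axis and vertical below 0.1 rad and linear speed of core below 0.03 m/s); the robot touches nothing.
It fails at once if the core is dropped: it falls down the spindle faster than 0.6 m/s (horizontal distance between core_mid and spindle_foot below 0.02 m and z of core_mid in the frame of spindle_foot below 0.12 m and linear speed of core above 0.6 m/s).
It fails at once if the plain tube is moved more than 30 mm or knocked over (distance of tube_mid from where it was at the start of the episode above 0.03 m or angle between tube_mid's own z axis and vertical above 0.5 rad).
It also fails if it takes over 40 s, if anything falls off the work surface, if the arm or the gripper's body presses on something with over 40 N, if the wrist force passes 120 N, or if a joint passes its speed limit or range.

## Working session

There is one attempt and no reset: what is moved stays moved. The work goes in short steps, Python scripts to look and compute and a tool call to move; the robot and the scene stay as the last step left them, time stands still between calls to the robot, and variables do not carry over. Pictures are saved under pics/ and viewed, at most 10 in all, crops included, and the job is handed in when it is done.

Besides the shell and the picture viewer there is one more tool, called after "Emit:" by a JSON object that holds its "fn" and its "kwargs", one argument or row to a line. servo_tool: Moves the arm, as the interface text tells. Its arguments: {"type":"object","properties":{"targets":{"type":"array"},"force":{"type":"number"}},"required":["targets"]}

```bash
mkdir -p pics; cat > h.py <<'E'
import numpy as np, cv2
from station import monitor, viewer, order
def grab(n,f):
    d=viewer.grab_frame(n); cv2.imwrite('pics/'+f,d['color']); np.save('pics/'+f+'.npy',d,allow_pickle=True); return d
def load(f): return np.load('pics/'+f+'.npy',allow_pickle=True).item()
def foc(d): return d['color'].shape[0]/2/np.tan(np.radians(d['fovy'])/2)
def ray(d,u,v,z):
    R=np.array(d['R']);t=np.array(d['t']);f=foc(d)
    c=-R.T@t; r=R.T@np.array([(u-d['cx'])/f,(v-d['cy'])/f,1]); return c+r*(z-c[2])/r[2]
def proj(d,X):
    p=np.array(d['R'])@np.array(X)+np.array(d['t']); f=foc(d); return [f*p[0]/p[2]+d['cx'],f*p[1]/p[2]+d['cy']]
E
python3 - <<'E'
from h import *
for n in('top','scene'):
    d=grab(n,n+'1.png'); print(n,d['fovy'],d['cx'],d['cy'],-np.array(d['R']).T@d['t'],np.round(d['R'],3).tolist())
print(monitor.get_state())
E
```

```text
top 45.002167109137446 329.37039678916847 206.74402856640145 [ 0.33682205 -0.07438149  1.53932633] [[0.001, -1.0, 0.004], [-0.992, -0.001, -0.124], [0.124, -0.004, -0.992]]
scene 46.054669856267196 315.5935428377118 194.59538743334303 [1.04614536 0.7242554  0.66522942] [[-0.832, 0.554, -0.021], [0.308, 0.431, -0.848], [-0.461, -0.712, -0.53]]
{'t': 0.1, 'q': array([-8.94914918e-01,  3.59305520e-01,  1.11550758e-02, -3.27246898e-04,
       -1.22409418e+00, -2.88093052e-01]), 'qd': array([ 0.00250786, -0.00204845,  0.00264483,  0.00126538, -0.0001543 ,
        0.00024658]), 'joint_efforts': array([-1.59800984e-03, -5.84162879e+01,  2.93750507e+01,  7.01554075e+00,
        1.01540732e-02, -5.22819369e-05]), 'eef_pos': array([ 0.25507167, -0.62451297,  0.24772128]), 'ee_rot': array([ 3.14011663e+00, -1.16564408e-04, -2.75391563e+00]), 'force': array([0.15747078, 0.13514553, 0.52673239]), 'moment': array([-0.05246075,  0.03711466,  0.01831928]), 'gripper_force': 0.0, 'width': 0.08766942124571898}
```

View pics/top1.png

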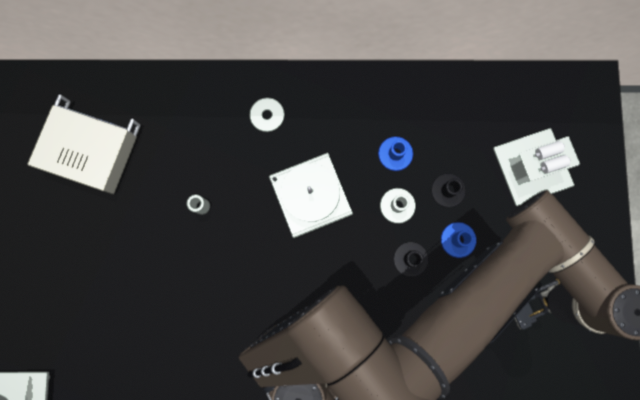

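View pics/scene1.png

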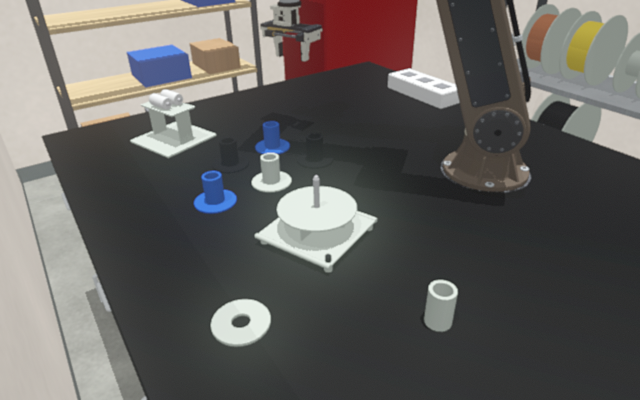

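The top view shows the core foot at about (398,206), the turntable near (311,195), the plain tube at (199,204) and a flat ring at (267,114). Blue and black look-alikes stand around the core at (396,153), (449,190), (459,240) and (410,258). The scene view agrees: core at (270,172), spindle tip at (316,177).

```bash
python3 - <<'E'
from h import *
d=load('top1.png');im=d['color'];g=im.min(2)
def cen(mask,box,name,z):
    x0,y0,x1,y1=box;m=np.zeros(g.shape,np.uint8);m[y0:y1,x0:x1]=mask[y0:y1,x0:x1]
    c=max(cv2.findContours(m,cv2.RETR_EXTERNAL,cv2.CHAIN_APPROX_NONE)[0],key=cv2.contourArea)
    P=np.array([ray(d,u,v,z)[:2] for u,v in c[:,0]],np.float32)
    (x,y),r=cv2.minEnclosingCircle(P); e=cv2.fitEllipse(P)
    print(name,'ell',np.round(e[0],4),np.round(e[1],4),'circ',round(x,4),round(y,4),round(r,4))
w=((g>110)*255).astype(np.uint8)
cen(w,(370,180,425,230),'core foot',.005)
b=((im[...,0].astype(int)-im[...,2]>60)*255).astype(np.uint8)
cen(b,(370,130,425,175),'blue1',.005); cen(b,(435,215,485,265),'blue2',.005)
for n,u,v in(('black1',449,191),('black2',410,260)): print(n,ray(d,u,v,.005))
print('tube', ray(d,200,207,.08),ray(d,199,204,.04))
cv2.imwrite('pics/c1.png',np.hstack([cv2.resize(im[145:245,260:360],(400,400),interpolation=2),cv2.resize(im[165:245,360:440],(400,400),interpolation=2)]))
s=load('scene1.png')['color']
cv2.imwrite('pics/c2.png',cv2.resize(s[140:260,230:390],(800,600),interpolation=2))
E
```

```text
core foot ell [ 0.5336 -0.2991] [0.1108 0.1116] circ 0.5335 -0.2992 0.0572
blue1 ell [ 0.7038 -0.295 ] [0.1116 0.1122] circ 0.7039 -0.2951 0.0574
blue2 ell [ 0.4237 -0.4903] [0.1088 0.1096] circ 0.4239 -0.4901 0.0564
black1 [ 0.57947729 -0.46605654  0.005     ]
black2 [ 0.35857696 -0.33602077  0.005     ]
tube [0.51728589 0.31288655 0.08      ] [0.53168345 0.32694533 0.04      ]
```

View pics/c1.png

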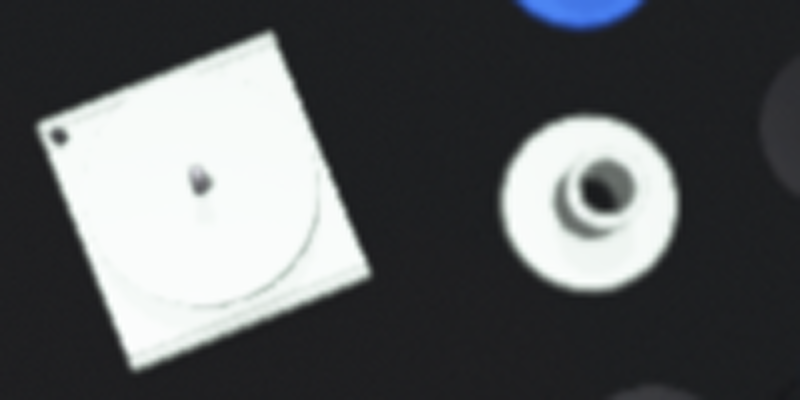

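View pics/c2.png

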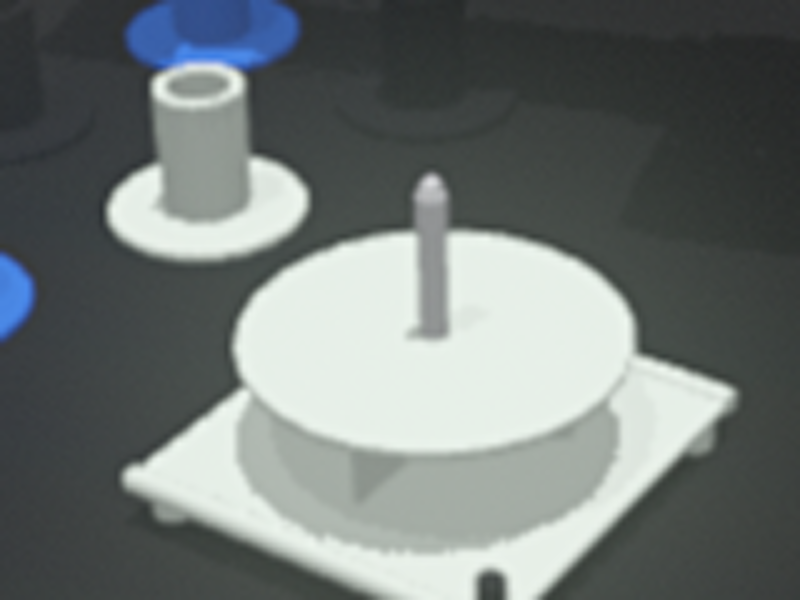

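The crops show the spindle tip at about scene (316,175) with its base at (316,207), and in the top view base (310,192) and tip (308.5,186.5). The core is upright on its foot.

```bash
python3 - <<'E'
from h import *
d=load('top1.png');s=load('scene1.png')
print('tip top',ray(d,308.1,186.4,.16),'scene',ray(s,315.8,174.8,.16))
print('base top',ray(d,309.9,192.1,.08),'scene',ray(s,316,206.5,.08))
print('sq',np.mean([ray(d,x/4+259.6,y/4+144.6,.02) for x,y in((38,125),(272,33),(371,272),(133,370))],0))
# turntable ellipse from scene crop: extremes
P=np.array([ray(s,x/5+229.6,y/5+139.6,.08)[:2] for x,y in((233,335),(640,335),(434,230),(434,455),(290,430-12),(560,435))],np.float32)
A=np.c_[2*P,np.ones(len(P))];c=np.linalg.lstsq(A,(P**2).sum(1),rcond=None)[0];print('tt',c[:2],np.sqrt(c[2]+c[:2]@c[:2]))
# core from scene: ring top centre crop(199,86)
print('core scene top',ray(s,199/5+229.6,86/5+139.6,.08))
print('core top from top', ray(d,605/5+360-.4,187/5+165-.4,.08))
q=monitor.get_state(); print(q['eef_pos'],q['ee_rot'])
E
```

```text
tip top [ 0.56785182 -0.01873709  0.16      ] scene [ 0.56129869 -0.02286712  0.16      ]
base top [ 0.563608   -0.02112008  0.08      ] scene [ 0.56445314 -0.02032492  0.08      ]
sq [ 0.56576974 -0.02081601  0.02      ]
tt [ 0.56195097 -0.01864154] 0.09183661989800891
core scene top [ 0.53187279 -0.29679982  0.08      ]
core top from top [ 0.53376161 -0.5425039   0.08      ]
[ 0.25507167 -0.62451297  0.24772128] [ 3.14011663e+00 -1.16564408e-04 -2.75391563e+00]
```

Emit:
{"fn": "servo_tool", "kwargs": {
  "targets": [
    {"angular": [0,0,0],"xyz": [-1.4,0.7,0],"claw": 8.76},
    {"angular": [0,0,0],"xyz": [-2.6,1.3,0],"claw": 8.76},
    {"angular": [0,0,0],"xyz": [-2.6,1.4,0],"claw": 8.76},
    {"angular": [0,0,0],"xyz": [-2.6,1.4,0],"claw": 8.76},
    {"angular": [0,0,0],"xyz": [-2.6,1.4,0],"claw": 8.76},
    {"angular": [0,0,0],"xyz": [-2.6,1.4,0],"claw": 8.76},
    {"angular": [0,0,0],"xyz": [-2.6,1.4,0],"claw": 8.76},
    {"angular": [0,0,0],"xyz": [-2.6,1.4,0],"claw": 8.76},
    {"angular": [0,0,0],"xyz": [-2.6,1.4,0],"claw": 8.76},
    {"angular": [0,0,0],"xyz": [-2.6,1.3,0],"claw": 8.76},
    {"angular": [0,0,0],"xyz": [-2.6,1.3,0],"claw": 8.76},
    {"angular": [0,0,0],"xyz": [-2.6,1.3,0],"claw": 8.76},
    {"angular": [0,0,0],"xyz": [-2.6,1.3,1],"claw": 8.76},
    {"angular": [0,0,0],"xyz": [-2.6,1.3,2],"claw": 8.76},
    {"angular": [0,0,0],"xyz": [-2.0,1.0,2],"claw": 8.76},
    {"angular": [0,0,0],"xyz": [-0.9,0.4,1],"claw": 8.76},
    {"angular": [0,0,0],"xyz": [0,0,0],"claw": 8.76},
    {"angular": [0,0,0],"xyz": [0,0,0],"claw": 8.76}
  ]
}}

```text
t: 1.9
eef_pos: [0.5334, -0.2986, 0.189]
ee_rot: [-3.141, -0.0, -2.753]
force: [0.6, 0.2, 0.5]
width: 0.0875
gripper_force: 0.0
```

```bash
python3 - <<'E'
from h import *
d=grab('wrist','w1.png'); q=monitor.get_state(); print(q['t'],q['eef_pos'],q['ee_rot'],q['force'])
for X in((.533,-.298,.08),(.533,-.298,.006)): print(proj(d,X))
E
```

```text
1.95 [ 0.53337951 -0.29900996  0.189463  ] [-3.14078797e+00  5.10313109e-04 -2.75392235e+00] [-0.51475545 -0.2028399  -0.0387343 ]
[np.float64(321.07183228719236), np.float64(206.09524650119573)]
[np.float64(320.8170085700736), np.float64(187.33175959799695)]
```

View pics/w1.png

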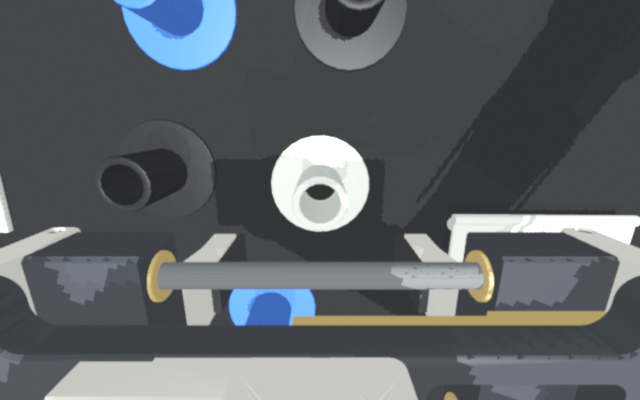

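The wrist view shows the white core's foot centred near (320,184) and its ring near (321,205), within 3 px of the prediction and between the fingers. I'll descend and grip.

Emit:
{"fn": "servo_tool", "kwargs": {
  "targets": [
    {"angular": [0,0,0],"xyz": [0,0,0.8],"claw": 8.76},
    {"angular": [0,0,0],"xyz": [0,0,1.6],"claw": 8.76},
    {"angular": [0,0,0],"xyz": [0,0,1.6],"claw": 8.76},
    {"angular": [0,0,0],"xyz": [0,0,1.6],"claw": 8.76},
    {"angular": [0,0,0],"xyz": [0,0,1.6],"claw": 8.76},
    {"angular": [0,0,0],"xyz": [0,0,1.6],"claw": 8.76},
    {"angular": [0,0,0],"xyz": [0,0,1.6],"claw": 8.76},
    {"angular": [0,0,0],"xyz": [0,0,1.6],"claw": 8.76},
    {"angular": [0,0,0],"xyz": [0,0,1.0],"claw": 8.76},
    {"angular": [0,0,0],"xyz": [0,0,0.2],"claw": 8.0},
    {"angular": [0,0,0],"xyz": [0,0,0],"claw": 6.5},
    {"angular": [0,0,0],"xyz": [0,0,0],"claw": 5.5},
    {"angular": [0,0,0],"xyz": [0,0,0],"claw": 4.5},
    {"angular": [0,0,0],"xyz": [0,0,0],"claw": 4.0},
    {"angular": [0,0,0],"xyz": [0,0,0],"claw": 4.0},
    {"angular": [0,0,0],"xyz": [0,0,0],"claw": 4.0},
    {"angular": [0,0,0],"xyz": [0,0,0],"claw": 4.0}
  ],
  "force": 30
}}

```text
t: 3.65
eef_pos: [0.5338, -0.2984, 0.0571]
ee_rot: [-3.141, 0.001, -2.754]
force: [-1.1, 1.7, 5.6]
width: 0.0504
gripper_force: 30.0
```

Emit:
{"fn": "servo_tool", "kwargs": {
  "targets": [
    {"angular": [0,0,0],"xyz": [0,0,-0.3],"claw": 4.0},
    {"angular": [0,0,0],"xyz": [0,0,-0.8],"claw": 4.0},
    {"angular": [0,0,0],"xyz": [0,0,-1.4],"claw": 4.0},
    {"angular": [0,0,0],"xyz": [0,0,-1.8],"claw": 4.0},
    {"angular": [0,0,0],"xyz": [0,0,-2],"claw": 4.0},
    {"angular": [0,0,0],"xyz": [0,0,-2],"claw": 4.0},
    {"angular": [0,0,0],"xyz": [0,0,-2],"claw": 4.0},
    {"angular": [0,0,0],"xyz": [0,0,-2],"claw": 4.0},
    {"angular": [0,0,0],"xyz": [0,0,-2],"claw": 4.0},
    {"angular": [0,0,0],"xyz": [0,0,-2],"claw": 4.0},
    {"angular": [0,0,0],"xyz": [0,0,-1.7],"claw": 4.0},
    {"angular": [0,0,0],"xyz": [0,0,-1],"claw": 4.0},
    {"angular": [0,0,0],"xyz": [0,0,-0.5],"claw": 4.0},
    {"angular": [0,0,0],"xyz": [0,0,0],"claw": 4.0},
    {"angular": [0,0,0],"xyz": [0,0,0],"claw": 4.0}
  ]
}}

```text
t: 5.15
eef_pos: [0.533, -0.2982, 0.2508]
ee_rot: [3.141, -0.001, -2.754]
force: [0.2, -0.0, -3.1]
width: 0.0503
gripper_force: 30.0
```

```bash
python3 - <<'E'
from h import *
w=grab('wrist','w2.png'); s=grab('scene','s2.png'); q=monitor.get_state(); print(q['t'],q['eef_pos'],q['ee_rot'],q['force'],q['moment'],q['width'])
z=q['eef_pos'][2]-.0571; X=q['eef_pos'][:2]
for d in(w,s): print([np.round(proj(d,(*X,z+h))) for h in(.006,.08)])
u,v=map(int,proj(s,(*X,z+.04)));c=s['color'][max(v-60,0):v+60,u-60:u+60]
cv2.imwrite('pics/c3.png',np.hstack([cv2.resize(c,(400,400)),cv2.resize(w['color'][80:320,200:440],(400,400))]));print(u,v)
E
```

```text
5.25 [ 0.53302824 -0.29824915  0.25055028] [ 3.14048025e+00 -1.29021354e-03 -2.75387917e+00] [-0.00774452 -0.48452858 -2.19270119] [-0.01138724 -0.02388445  0.04383684] 0.050313683801335427
[array([320., 230.]), array([321., 291.])]
[array([265., 115.]), array([263.,  88.])]
264 102
```

View pics/c3.png

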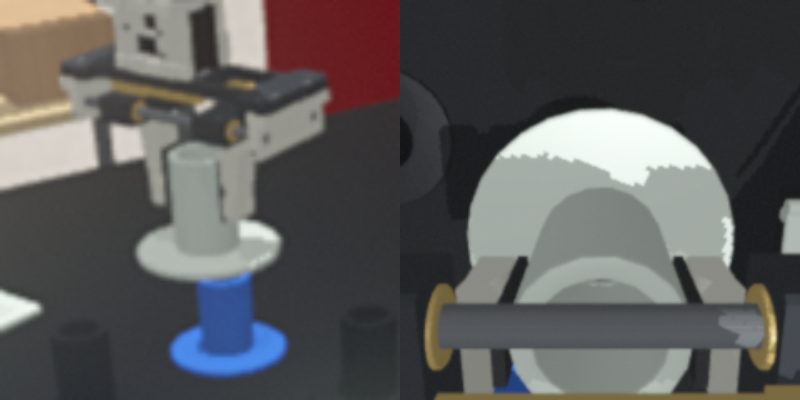

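The core hangs upright in the jaws, with its foot square at about scene (262,130) and centred at wrist column 320. I'll work out the core-axis offset and the transfer.

```bash
python3 - <<'E'
from h import *
w=load('w2.png');s=load('s2.png');z=.2507-.0571+.006
def fit(d,px,z):
    P=np.array([ray(d,u,v,z)[:2] for u,v in px]);A=np.c_[2*P,np.ones(len(P))];c=np.linalg.lstsq(A,(P**2).sum(1),rcond=None)[0]
    return c[:2],np.sqrt(c[2]+c[:2]@c[:2])
g=w['color'].min(2)
px=[]
for v in range(150,222,4):
    on=np.where(g[v,200:440]>90)[0]+200
    px+=[(on[0],v),(on[-1],v)]
print(px[:3],px[-2:]);print('wrist',fit(w,px,z))
# scene foot outline from crop (scale .3, origin 204,42)
k=[(135,255),(283,240),(205,279),(160,272),(255,268),(145,235)]
print('scene',fit(s,[(x*.3+204-.35,y*.3+42-.35) for x,y in k],z))
a=-2.7539;d=np.array([.564,-.0205])-[.5331,-.2982]
print('tool shift if centred',np.array([[np.cos(a),np.sin(a)],[np.sin(a),-np.cos(a)]])@d*100)
E
```

```text
[(np.int64(289), 150), (np.int64(350), 150), (np.int64(282), 154)] [(np.int64(240), 218), (np.int64(439), 218)]
wrist (array([ 0.54551868, -0.28537074]), np.float64(0.07031409328238289))
scene (array([ 0.53250945, -0.29400985]), np.float64(0.058014754773406854))
tool shift if centred [-13.35921269  24.54083202]
```

Emit:
{"fn": "servo_tool", "kwargs": {
  "targets": [
    {"angular": [0,0,0],"xyz": [-0.3,0.5,0],"claw": 4.0},
    {"angular": [0,0,0],"xyz": [-0.6,1.1,0],"claw": 4.0},
    {"angular": [0,0,0],"xyz": [-0.9,1.7,0],"claw": 4.0},
    {"angular": [0,0,0],"xyz": [-1.1,2.0,0],"claw": 4.0},
    {"angular": [0,0,0],"xyz": [-1.1,2.0,0],"claw": 4.0},
    {"angular": [0,0,0],"xyz": [-1.1,2.0,0],"claw": 4.0},
    {"angular": [0,0,0],"xyz": [-1.1,2.0,0],"claw": 4.0},
    {"angular": [0,0,0],"xyz": [-1.1,2.0,0],"claw": 4.0},
    {"angular": [0,0,0],"xyz": [-1.1,2.0,0],"claw": 4.0},
    {"angular": [0,0,0],"xyz": [-1.1,2.0,0],"claw": 4.0},
    {"angular": [0,0,0],"xyz": [-1.1,2.0,0],"claw": 4.0},
    {"angular": [0,0,0],"xyz": [-1.1,2.0,0],"claw": 4.0},
    {"angular": [0,0,0],"xyz": [-0.9,1.6,0],"claw": 4.0},
    {"angular": [0,0,0],"xyz": [-0.6,1.1,0],"claw": 4.0},
    {"angular": [0,0,0],"xyz": [-0.3,0.5,0],"claw": 4.0},
    {"angular": [0,0,0],"xyz": [0,0,0],"claw": 4.0},
    {"angular": [0,0,0],"xyz": [0,0,0],"claw": 4.0}
  ]
}}

```text
t: 6.95
eef_pos: [0.5656, -0.0208, 0.2515]
ee_rot: [-3.142, -0.0, -2.754]
force: [-0.2, 0.2, -1.1]
width: 0.0503
gripper_force: 30.0
```

```bash
python3 - <<'E'
from h import *
w=grab('wrist','w3.png'); s=grab('scene','s3.png'); q=monitor.get_state(); print(q['t'],q['eef_pos'],q['ee_rot'],q['force'],q['width'])
cv2.imwrite('pics/c4.png',cv2.resize(s['color'][100:250,216:416],(800,600),interpolation=2))
E
```

```text
7.05 [ 0.56562939 -0.02120514  0.25154136] [-3.14153438e+00 -1.78314724e-04 -2.75454622e+00] [-0.48273882 -1.15414995 -2.02693787] 0.05044195441180197
```

View pics/c4.png

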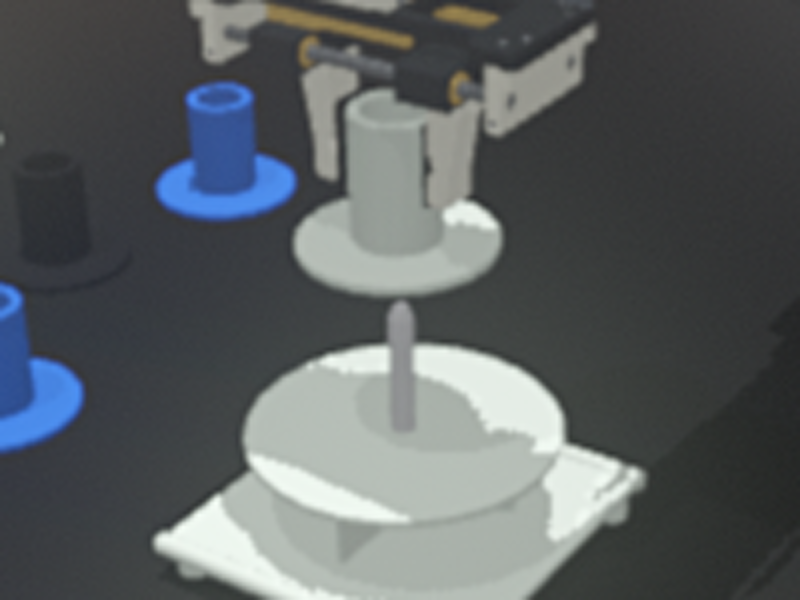

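The core hangs over the spindle: foot spans crop x 294–503 (centre 398) and the spindle is at x 401, so it is about 1 mm off sideways. I'll check depth by casting the foot rim.

```bash
python3 - <<'E'
from h import *
s=load('s3.png');w=load('w3.png');z=.2515-.0571
r=lambda x,y,h:ray(s,x/4+216-.4,y/4+100-.4,h)[:2]
a,b=r(398,296,z),r(398,192,z+.006);print('front/back',a,b,np.linalg.norm(a-b),'mid',(a+b)/2)
a,b=r(294,242,z+.003),r(503,242,z+.003);print('l/r mid',(a+b)/2,np.linalg.norm(a-b))
print('tip',r(401,301,.16),'base',r(402,432,.08))
g=w['color'];e=cv2.Canny(g,60,150)
P=[]
for X in [ray(w,u,v,z+.006)[:2] for v,u in zip(*np.where(e>0)) if 225<u<415 and 135<v<215]:
    P.append(X)
P=np.array(P);q=np.array([.5656,-.021])
for _ in range(8):
    m=abs(np.linalg.norm(P-q,axis=1)-.055)<.006;A=np.c_[2*P[m],np.ones(m.sum())];c=np.linalg.lstsq(A,(P[m]**2).sum(1),rcond=None)[0];q=c[:2]
print('wrist core',q,np.sqrt(c[2]+q@q),m.sum())
E
```

```text
front/back [0.59272742 0.02305398] [ 0.533545   -0.06583174] 0.10678590778427893 mid [ 0.56313621 -0.02138888]
l/r mid [ 0.56320307 -0.02105904] 0.11128105025611906
tip [ 0.56133238 -0.02262038] base [ 0.56675947 -0.01645843]
wrist core [ 0.56205464 -0.02239424] 0.054898269952991685 495
```

The core axis is at about (0.563,-0.022) and the spindle at (0.564,-0.0205), well inside the clearance. I'll lower it slowly.

Emit:
{"fn": "servo_tool", "kwargs": {
  "targets": [
    {"angular": [0,0,0],"xyz": [0,0,0.4],"claw": 4.0},
    {"angular": [0,0,0],"xyz": [0,0,0.7],"claw": 4.0},
    {"angular": [0,0,0],"xyz": [0,0,0.7],"claw": 4.0},
    {"angular": [0,0,0],"xyz": [0,0,0.7],"claw": 4.0},
    {"angular": [0,0,0],"xyz": [0,0,0.7],"claw": 4.0},
    {"angular": [0,0,0],"xyz": [0,0,0.7],"claw": 4.0},
    {"angular": [0,0,0],"xyz": [0,0,0.7],"claw": 4.0},
    {"angular": [0,0,0],"xyz": [0,0,0.7],"claw": 4.0},
    {"angular": [0,0,0],"xyz": [0,0,0.7],"claw": 4.0},
    {"angular": [0,0,0],"xyz": [0,0,0.7],"claw": 4.0},
    {"angular": [0,0,0],"xyz": [0,0,0.7],"claw": 4.0},
    {"angular": [0,0,0],"xyz": [0,0,0.7],"claw": 4.0},
    {"angular": [0,0,0],"xyz": [0,0,0.7],"claw": 4.0},
    {"angular": [0,0,0],"xyz": [0,0,0.7],"claw": 4.0},
    {"angular": [0,0,0],"xyz": [0,0,0.7],"claw": 4.0},
    {"angular": [0,0,0],"xyz": [0,0,0.4],"claw": 4.0},
    {"angular": [0,0,0],"xyz": [0,0,0.3],"claw": 4.0},
    {"angular": [0,0,0],"xyz": [0,0,0],"claw": 4.0}
  ]
}}

```text
t: 8.85
eef_pos: [0.5656, -0.0206, 0.1422]
ee_rot: [3.142, -0.001, -2.754]
force: [0.1, -1.3, -1.3]
width: 0.0502
gripper_force: 30.0
```

Emit:
{"fn": "servo_tool", "kwargs": {
  "targets": [
    {"angular": [0,0,0],"xyz": [0,0,0.1],"claw": 4.0},
    {"angular": [0,0,0],"xyz": [0,0,0.1],"claw": 4.0},
    {"angular": [0,0,0],"xyz": [0,0,0.1],"claw": 4.0},
    {"angular": [0,0,0],"xyz": [0,0,0.1],"claw": 4.0},
    {"angular": [0,0,0],"xyz": [0,0,0.05],"claw": 4.0},
    {"angular": [0,0,0],"xyz": [0,0,0],"claw": 4.0}
  ]
}}

```text
t: 9.45
eef_pos: [0.5658, -0.0206, 0.138]
ee_rot: [-3.142, -0.0, -2.754]
force: [-1.0, 0.1, -2.2]
width: 0.0504
gripper_force: 30.0
```

Emit:
{"fn": "servo_tool", "kwargs": {
  "targets": [
    {"angular": [0,0,0],"xyz": [0,0,0.05],"claw": 4.0},
    {"angular": [0,0,0],"xyz": [0,0,0.05],"claw": 4.0},
    {"angular": [0,0,0],"xyz": [0,0,0.05],"claw": 4.0},
    {"angular": [0,0,0],"xyz": [0,0,0],"claw": 4.0}
  ]
}}

```text
t: 9.85
eef_pos: [0.5658, -0.0205, 0.1371]
ee_rot: [-3.141, 0.0, -2.754]
force: [-2.6, 1.2, 4.1]
width: 0.0506
gripper_force: 30.0
```

Contact with the turntable: the vertical force went from −2 to +4 N at the expected height. Releasing and retreating.

Emit:
{"fn": "servo_tool", "kwargs": {
  "targets": [
    {"angular": [0,0,0],"xyz": [0,0,0],"claw": 5.2},
    {"angular": [0,0,0],"xyz": [0,0,0],"claw": 5.8},
    {"angular": [0,0,0],"xyz": [0,0,0],"claw": 7},
    {"angular": [0,0,0],"xyz": [0,0,0],"claw": 8.5},
    {"angular": [0,0,0],"xyz": [0,0,0],"claw": 8.5},
    {"angular": [0,0,0],"xyz": [0,0,0],"claw": 8.5},
    {"angular": [0,0,0],"xyz": [0,0,-0.5],"claw": 8.5},
    {"angular": [0,0,0],"xyz": [0,0,-1],"claw": 8.5},
    {"angular": [0,0,0],"xyz": [0,0,-1.5],"claw": 8.5},
    {"angular": [0,0,0],"xyz": [0,0,-2],"claw": 8.5},
    {"angular": [0,0,0],"xyz": [0,0,-2],"claw": 8.5},
    {"angular": [0,0,0],"xyz": [0,0,-2],"claw": 8.5},
    {"angular": [0,0,0],"xyz": [0,0,-1.5],"claw": 8.5},
    {"angular": [0,0,0],"xyz": [0,0,-0.5],"claw": 8.5},
    {"angular": [0,0,0],"xyz": [0,0,0],"claw": 8.5}
  ]
}}

```text
t: 11.35
eef_pos: [0.5661, -0.0205, 0.2477]
ee_rot: [-3.141, 0.002, -2.754]
force: [-0.7, -0.3, -0.5]
width: 0.085
gripper_force: 0.0
```

```bash
python3 - <<'E'
from h import *
s=grab('scene','s4.png'); q=monitor.get_state(); print(q['t'],q['eef_pos'],q['force'],q['width'])
cv2.imwrite('pics/c5.png',cv2.resize(s['color'][100:250,216:416],(800,600),interpolation=2))
E
```

```text
11.4 [ 0.5656294  -0.02053337  0.24664257] [-0.50262731  0.42860034 -1.18308673] 0.08486002185519603
```

View pics/c5.png

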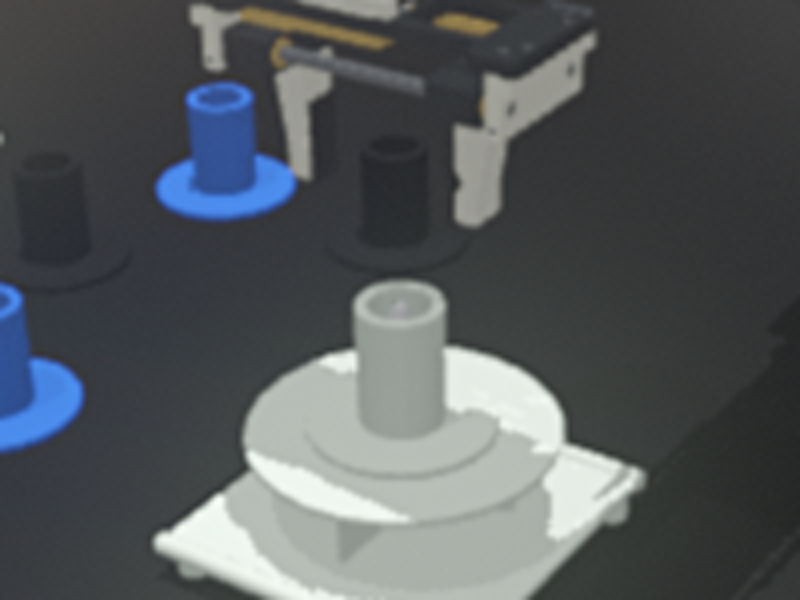

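The core sits flat on the turntable, with its ring at crop (400,303) and the spindle tip centred in the bore at (400,305). The gripper is clear.

```bash
python3 -c "
from station import order; print(order.job_done())"
```

```text
the job is handed in; nothing more can be done
None
```

The flanged core is seated foot down on the turntable around the spindle and released, the plain tube was not touched, and the job was handed in after about 11.4 s of robot time (no verdict was returned).

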